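# Hold a freshly glued hanging cap down with a sprung press pen

## Robot

A 6-joint arm with a two-finger parallel gripper is mounted at the origin on the work surface. World frame = base frame: x ahead of the robot, y to its left, z up, the work surface at z = 0. Lengths are in m, angles in rad, forces in N, time in s.
With the tool pointing down it reaches from about 0.325 to 0.875 m from the base axis. Payload 4.4 kg.
Tool frame: the origin (TCP) lies between the finger pads; the fingertips stand 8 mm ahead of it and the grasp point (between the pads) lies 11 mm behind it; z points along the fingers, y is the direction in which the jaws open and shut (so a half turn about z gives the same grasp; the last joint's range is limited). The gripper opens to 85 mm and grips with 20 to 120 N. Pads are 22 mm wide; open, the fingers measure 114 mm over their backs; the gripper's body (76 mm by 85 mm) begins 54 mm behind the grasp point. The pads swing forward as they close: fully open they stand 13 mm farther back than shut.
Start: joints at [1.022, 0.207, 1.542, -0, 1.393, -0.15], TCP at [0.223, 0.53, 0.211] pointing down, gripper open.
Joint ranges: [-2.73, 2.73], [-0.86, 2.22], [0.23, 2.46], [-1.11, 4.25], [0.08, 2.63], [-2.82, 2.82]. Speed limits (rad/s): [2.79, 2.79, 3.14, 3.14, 3.14, 3.14].

## Interface

Orientations are given as [roll, pitch, yaw] about the fixed x, y, z axes, in that order (R = Rz(yaw) Ry(pitch) Rx(roll)).
In Python, from bench import env gives the robot as it stands.
- The arm moves only by the tool carry_out, never from a script. Its argument "series" is text: rows parted by semicolons, each of 4 numbers parted by spaces: the shift along the tool's x, y, z normalised to -1 to 1, where 1 is 60 mm, then the turn about the tool's z normalised to -1 to 1, where 1 is 2 pi rad. In form: tx ty tz turn; .... A call has 1 to 5 rows; each row shifts and turns the pose as measured when the row begins, along the tool's axes as they then stand; what a row does not reach is not made up. A row lasts 1/8 s, in which the tool goes at most 62.5 mm and 10.7 degrees, less where a joint would pass 70% of its speed; a pose out of reach is approached as far as the arm can. A call with a number of a shift or a turn outside -1 to 1 is refused whole. A call with a gripper value outside its range is refused whole. "claw" is the opening, from 0 (shut) to 1 (fully open), set as the call begins (left out, the last holds). The fingers move at their own pace and stop on an object; "grip_force" is the grip in N (left out, the last holds). Time passes only in rows, so rows that do not move let the fingers close. It gives the time, the measured TCP pose, the force and the opening at its end, in the units of the state.
- env.state(): the state, without advancing time (a new reading comes with each control period).
- env.camera(name): name is "side" or "top" or "wrist"; returns (picture, depth): 384x512x3 uint8, blue, green, red; 384x512 float32, m along the optical axis (not along the pixel's ray), 0 where there is no reading.
- env.calibration(name): a dict with "fovy" (degrees; the focal length in pixels is half the picture's height over the tangent of half this angle, whatever the lens; pixels are square), "cx", "cy" (the principal point, pixels), "k1" (the pictures are not rectified: a ray, as slopes to the right and down, at radius r is drawn at 1 + k1 r^2 times it, then the intrinsics apply), "rvec" (rotation vector, rad) and "tvec" (3), from world to camera coordinates, as OpenCV has them. Camera axes: x right, y down, z forward; pixel columns grow to the right and rows downward; lengths in m; the calibration is good to about 2 mm. A picture is of the moment at which its call begins: read the wrist's pose just before it. calibration takes no time and is no camera call; for the wrist camera it gives the pose at the moment of the call.
- env.job_done(): hands the job in, once; it reports no verdict.
Trained networks look in the newest picture that a camera, given by its name, has taken for a name from the list of things; names that differ only in an ending like _2 or _b are one class to them, and where a whole thing is asked for, a point or a joint stands for the part that bears it (a point fixed in the world has none). Each returns a list of dicts, best first, with "p" (0 to 1); they miss things now and then, are a little off and sometimes report something else, mostly with a low value. They report only what shows in the picture. A call takes as long as a camera call. They do not tell look-alikes from the thing itself.
- env.search_frame(camera, name): "point" ([column, row] as shares, 0 to 1, of the picture: columns of its width, rows of its height, amid what is visible of it).
The state is a dict: "t": time; "q": joint angles; "qvel": joint speeds; "joint_efforts": joint torques, N m; "eef_pos": TCP position; "orientation": TCP orientation; "ft_force": force on the tool from outside, world axes, zero at the start; "ft_torque": the same for the moment, N m; "gripper_width": finger opening in m.
Only numpy, scipy, OpenCV 4.12 (cv2) and the standard library are available. Lean on these libraries where they do the work, as an engineer would, in place of code of your own. Each camera call takes 0.05 s, during which the arm holds its last target. There are 200 camera calls.

## Task

The brass cap on the back of the clay tiger in the sloping gluing jig has just been glued and must be kept pressed. Take the sprung press pen (the one with the flat-sided black handle) out of the tool block, set its rubber tip on the middle of the cap with the pen square to the cap's sloping face, and press gently until the sprung tip is pushed about halfway in. Finish while still holding the pen there like that; do not let go, and leave everything else on the table where it is.

Things in the scene. Friction and masses are not known exactly. Their poses are not given: they have to be found in the camera images.
- pen: Sprung press pen, 0.1 kg, upright in one of the block's 3 holes (varies). Origin: on its axis, underside of its steel collar (30 mm wide, 4 mm thick), which sits on the block. z: up the pen. Flat-sided black handle z 4 to 74 mm, 14 mm thick along x (grip across this), 22 mm wide along y; button on top to z 78. Below: barrel 12 mm wide to z -30, thin sprung plunger to z -52. Turns freely in its hole.
- pen_tip (a point): Middle of the pen's rubber tip (9 mm across), 52 mm below the pen's origin when the spring is not pressed; it moves with the plunger.
- plunger (a joint): How far the pen's sprung tip is pushed in: 0 free to 0.016 m fully in. Spring: 1.2 N to start moving, then 0.3 N per mm (3.6 N halfway, 6 N fully in).
- block: Fixed wooden tool block 56 x 190 x 70 mm high, origin under its centre, z up. Three holes 18 mm wide in a row along its y at -65, 0 and +65 mm; the tools' collars rest on its top at z 70 mm. The pen's handle x axis lies within 0.35 rad of the block's x axis.
- jig: Fixed birch gluing jig, base 130 x 100 x 16 mm, origin under its centre, z up. Its sloping cradle leans to the jig's -x by 0.42 rad (24 degrees) and holds a red painted clay tiger about 140 mm long, head to the low side. The head and ears rise 13 mm above the cap's face, no nearer than 25 mm to the cap's middle; the rest is lower than the cap or farther.
- cap (a point): Middle of the outer face of the round brass cap, 20 mm across, on the tiger's back, about 120 mm above the table. Its z axis points straight out of the cap's face (24 degrees from vertical); the pen's own z axis must lie along it.
- stick: Round wooden modelling stick standing in the block, 30 mm collar, top 69 mm above the block. Leave it.
- brush: Brush standing in the block, bristles up, 30 mm collar, top 89 mm above the block. Leave it.
- tiger_a: Small red clay tiger, about 70 mm long, 42 mm high, on the table. Origin under it. Leave it.
- tiger_b: Small black clay tiger, about 70 mm long, 42 mm high, on the table. Leave it.
- tiger_c: Red clay tiger, about 115 mm long, 70 mm high, without a cap, on the table. Leave it.
- glue: Jar, 52 mm across, 75 mm high. Leave it.
- frame: Black display frame, 35 x 100 x 100 mm high. Leave it.
- pliers: Pliers with orange handles lying flat, about 155 mm long. Leave them.
Things that resemble listed ones, but are neither listed nor needed, are in the scene too. What is shaped like the pen but green or orange is not meant.

How it is judged:
On the way:
1. the pen is out of the block, held in the fingers (z of pen_tip in the frame of block above 0.075 m and contact force between pen and the fingers above 1 N), for 0.1 s.
At the end, for the whole second after the job is handed in: The pen, held in the fingers and still, has its tip within 7 mm of the cap's middle, its axis within 10 degrees of the cap's normal, the sprung tip pushed in 4 to 13 mm of its 16 mm, and a push on the cap of 1.2 to 8 N; the fingers do not touch the jig and nothing else carries the pen (distance between pen_tip and cap below 0.007 m and angle between the z axis of pen and the z axis of cap, either way round below 0.175 rad and value of joint plunger between 0.004 and 0.013 m and contact force between pen and jig between 1.2 and 8 N and contact force between pen and the fingers above 1 N and contact force between the fingers and jig below 0.1 N and contact force between pen and block below 0.1 N and linear speed of pen below 0.02 m/s); the arm keeps its last pose, push and grip.
It fails at once if the jig, tiger or cap is pushed with more than 15 N (contact force between jig and anything else above 15 N).
It fails at once if one of the other things (stick, brush, tigers, glue jar, frame, pliers) is moved by more than 30 mm (distance of any of stick, brush, tiger_a, tiger_b, tiger_c, glue, frame, pliers from where it was at the start of the episode above 0.03 m).
It also fails if it takes over 32 s, if anything falls off the work surface, if the arm or the gripper's body presses on something with over 40 N, if the wrist force passes 120 N, or if a joint passes its speed limit or range.

## Working session

There is one attempt and no reset: what is moved stays moved. The work goes in short steps, Python scripts to look and compute and a tool call to move; the robot and the scene stay as the last step left them, time stands still between calls to the robot, and variables do not carry over. Pictures are saved under pics/ and viewed, about 8 in all and at most 12, crops included, and the job is handed in when it is done.

Besides the shell and the picture viewer there is one more tool, called after "Emit:" as name(argument=value, ...) on one line, values as JSON. carry_out: Moves the arm, as the interface text tells. Scaled input: -1 to 1 covers 60 mm each way for a shift and 2 pi rad each way for a turn. Its arguments: {"type":"object","properties":{"series":{"type":"string"},"claw":{"type":"number"},"grip_force":{"type":"number"}},"required":["series"]}

```bash
mkdir -p pics
cat > h.py <<'E'
import numpy as np, cv2
from bench import env
def cal(n):
    c=env.calibration(n); f=192/np.tan(np.radians(c["fovy"])/2)
    R=cv2.Rodrigues(np.array(c["rvec"],float))[0]; return c,f,R,np.array(c["tvec"],float).ravel()
def ray(cl,u,v):
    c,f,R,t=cl; d=np.array([(u-c["cx"])/f,(v-c["cy"])/f]); s=d.copy()
    for _ in range(20): s=d/(1+c["k1"]*(s@s))
    return np.array([s[0],s[1],1.])
def back(cl,u,v,z):
    c,f,R,t=cl; return R.T@(ray(cl,u,v)*z-t)
def cloud(cl,dep):
    c,f,R,t=cl; v,u=np.mgrid[0:384,0:512]; d=np.stack([(u-c["cx"])/f,(v-c["cy"])/f],-1); s=d.copy()
    for _ in range(20): s=d/(1+c["k1"]*(s**2).sum(-1,keepdims=True))
    p=np.concatenate([s,np.ones(s.shape[:2]+(1,))],-1)*dep[...,None]
    return (p-t)@R
def proj(cl,P):
    c,f,R,t=cl; p=R@np.asarray(P,float)+t; s=p[:2]/p[2]; s=s*(1+c["k1"]*(s@s)); return s*f+[c["cx"],c["cy"]]
E
python3 - <<'E'
from h import *
print(env.state())
for n in("top","side"):
    cl=cal(n); im,d=env.camera(n); cv2.imwrite(f"pics/{n}0.png",cv2.resize(im,(800,600),interpolation=3)); np.savez(f"{n}0",im=im,d=d)
    for th in("pen","cap","jig","block","stick","brush"):
        for r in env.search_frame(n,th)[:3]:
            u,v=r["point"][0]*512,r["point"][1]*384; z=d[min(int(v),383),min(int(u),511)]
            print(n,th,round(r["p"],2),round(u),round(v),back(cl,u,v,z).round(3))
E
```

```text
{'t': 0.0, 'q': array([ 1.02251233e+00,  2.07424220e-01,  1.54298708e+00,  7.95037670e-06,
        1.39349575e+00, -1.50486741e-01]), 'qvel': array([ 1.25948393e-03, -1.98049036e-03,  9.35661134e-05,  4.38074288e-04,
        1.14456238e-03,  1.21488930e-04]), 'joint_efforts': array([-1.17798187e-03, -3.83035827e+01, -2.91597140e+01, -2.28534254e-04,
        1.04856089e-02,  1.63849614e-05]), 'eef_pos': array([0.22231965, 0.52939803, 0.21030771]), 'orientation': array([-3.13930558e+00, -3.54706947e-04,  2.74379358e+00]), 'ft_force': array([-0.51889813, -0.65495783,  0.1618956 ]), 'ft_torque': array([ 0.03948237, -0.03281109, -0.05264876]), 'gripper_width': 0.08537561640195637}
top pen 0.48 200 214 [0.497 0.175 0.144]
top pen 0.45 211 191 [0.599 0.164 0.003]
top cap 0.55 309 210 [ 0.523 -0.164  0.114]
top jig 0.67 310 212 [ 0.518 -0.167  0.107]
top block 0.73 203 225 [0.472 0.175 0.075]
top stick 0.6 181 212 [0.505 0.239 0.124]
top brush 0.71 310 212 [ 0.518 -0.167  0.11 ]
top brush 0.55 219 218 [0.485 0.115 0.152]
top brush 0.5 181 213 [0.504 0.24  0.124]
side pen 0.87 240 273 [0.587 0.255 0.086]
side pen 0.85 250 237 [0.581 0.148 0.088]
side pen 0.59 283 247 [0.497 0.196 0.115]
side cap 0.86 280 161 [ 0.538 -0.143  0.113]
side jig 0.97 282 172 [ 0.53  -0.134  0.077]
side jig 0.41 209 243 [0.705 0.109 0.008]
side block 0.67 282 278 [0.494 0.248 0.073]
side block 0.66 259 128 [ 0.643 -0.434  0.054]
side stick 0.48 276 275 [0.507 0.258 0.092]
side brush 0.74 285 228 [0.501 0.093 0.072]
```

View pics/top0.png

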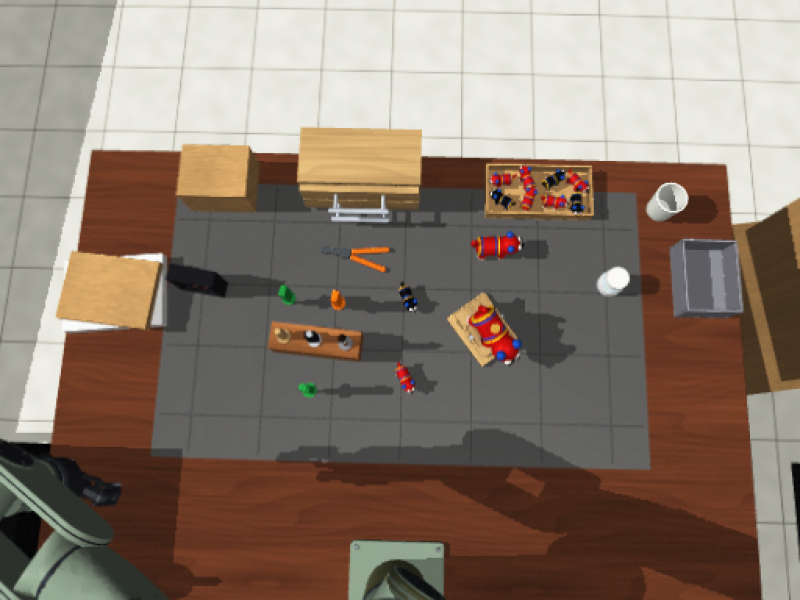

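View pics/side0.png

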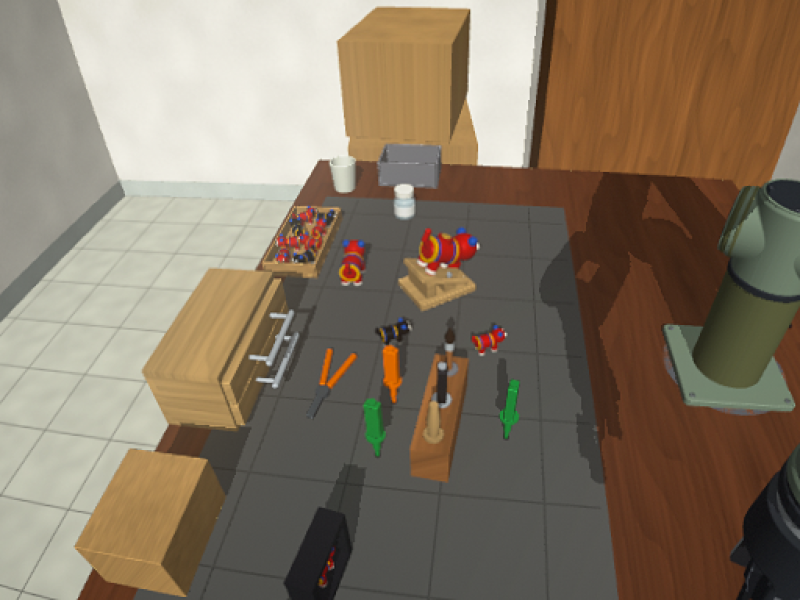

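Top view: the black pen is in the middle hole (~200,214 px, native), with the stick on its left and the brush on its right. The jig is at ~(310,212) with the tiger's head to the lower right. The side view agrees. The green and orange pens stand apart from the block.

The tool can't tilt, so after lifting I'll pivot the pen in the grip against the block's edge.

Emit:
carry_out(series="-0.8 -0.45 -0.15 0; -0.8 -0.45 -0.15 0; -0.8 -0.45 -0.15 0; -0.8 -0.45 -0.15 0; -0.8 -0.45 -0.15 0", claw=1, grip_force=20)

```text
t: 1.32
eef_pos: [0.3945, 0.31, 0.2573]
orientation: [3.14, 0.001, 2.753]
ft_force: [1.0, 0.0, 1.2]
gripper_width: 0.0852
```

Emit:
carry_out(series="0 0 0 -0.029; 0 0 0 -0.029; 0 0 0 -0.029; 0 0 0 -0.029; 0 0 0 -0.029")

```text
t: 1.95
eef_pos: [0.3988, 0.3058, 0.2594]
orientation: [-3.141, 0.006, -2.6]
ft_force: [-1.4, -1.3, -0.1]
gripper_width: 0.085
```

Emit:
carry_out(series="0 0 0 0.0295; 0 0 0 0.0295; 0 0 0 0.0295; 0 0 0 0.0295; 0 0 0 0.0295")

```text
t: 2.58
eef_pos: [0.3988, 0.3057, 0.2599]
orientation: [3.137, 0.005, 2.742]
ft_force: [0.7, -0.2, -0.2]
gripper_width: 0.0853
```

Emit:
carry_out(series="0 0 0 0.0295; 0 0 0 0.0295; 0 0 0 0.0295; 0 0 0 0.0295; 0 0 0 0.0295")

```text
t: 3.2
eef_pos: [0.3988, 0.3057, 0.2605]
orientation: [3.134, -0.001, 1.804]
ft_force: [0.2, 0.2, 0.1]
gripper_width: 0.0852
```

Emit:
carry_out(series="0 0 0 0.0295; 0 0 0 0.0295; -0.6 0.6 0 0; -0.6 0.6 0 0; 0 0 0 0")

```text
t: 3.82
eef_pos: [0.4612, 0.2233, 0.2613]
orientation: [3.133, -0.005, 1.431]
ft_force: [-0.1, 0.3, -0.5]
gripper_width: 0.0853
```

Run:
```python
from h import *
print(env.state()["eef_pos"],env.state()["orientation"])
cl=cal("wrist"); im,d=env.camera("wrist"); np.savez("w1",im=im,d=d); cv2.imwrite("pics/w1.png",im)
P=cloud(cl,d); g=im.max(2)
T=np.load("top0.npz"); PT=cloud(cal("top"),T["d"])
for nm,Q,I in(("wrist",P,im),("top",PT,T["im"])):
    m=(Q[...,2]>.135)&(Q[...,2]<.165)&(abs(Q[...,0]-.497)<.03)&(abs(Q[...,1]-.175)<.03)
    if m.sum()>5:
        A=Q[m]; print(nm,m.sum(),A.mean(0).round(4), cv2.minAreaRect((A[:,:2]*1000).astype(np.float32)), np.percentile(A[:,2],[5,50,95]).round(4))
    b=(abs(Q[...,2]-.07)<.006)&(abs(Q[...,0]-.495)<.08)&(abs(Q[...,1]-.18)<.14); B=Q[b]
    print(nm,"block",b.sum(),cv2.minAreaRect((B[:,:2]*1000).astype(np.float32)) if b.sum() else 0)
```

```text
[0.46121894 0.22331098 0.26133972] [ 3.13331072 -0.0052048   1.43091835]
wrist 280 [0.4992 0.1854 0.1445] ((499.6061706542969, 183.22265625), (14.077583312988281, 22.114389419555664), 5.842395305633545) [0.1379 0.1441 0.1486]
wrist block 5017 ((524.5218505859375, 180.56515502929688), (189.70059204101562, 105.9358139038086), 84.97080993652344)
top 38 [0.4974 0.183  0.1453] ((497.7091979980469, 183.7547149658203), (13.287613868713379, 22.395811080932617), 0.5484811663627625) [0.1405 0.1452 0.1519]
top block 836 ((520.7827758789062, 182.4169464111328), (189.9982147216797, 105.04987335205078), 85.73672485351562)
```

View pics/w1.png

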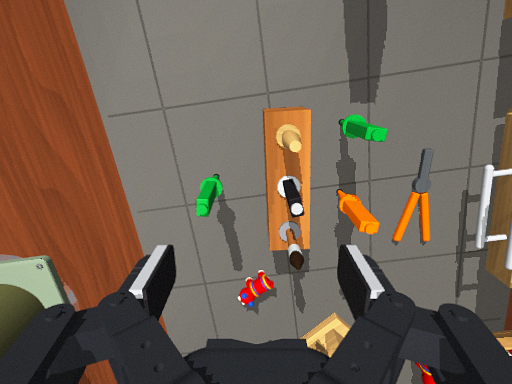

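The wrist view shows the black pen at (291,195) in the middle hole, with the brush below it and the stick above. The handle fit gives centre (0.4996, 0.1832) and x axis at 5.8°.

Emit:
carry_out(series="0 0 0 -0.0195; 0 0 0 -0.0195; -0.365 0.285 0 0; -0.365 0.285 0 0; 0 0 0 0", claw=0.5)

```text
t: 4.5
eef_pos: [0.4962, 0.1901, 0.2615]
orientation: [3.135, -0.007, 1.694]
ft_force: [0.0, 0.5, 0.2]
gripper_width: 0.0429
```

```bash
cat > go.py <<'E'
from h import *
import sys
s=env.state(); from scipy.spatial.transform import Rotation as Ro
R=Ro.from_euler("xyz",s["orientation"]).as_matrix()
tgt=np.array([float(a) for a in sys.argv[1:4]])
print(s["t"],s["eef_pos"].round(4),s["orientation"].round(3),"norm shift",(R.T@(tgt-s["eef_pos"])/.06).round(3))
E
python3 go.py .4996 .1832 .104
python3 - <<'E'
from h import *
cl=cal("wrist"); im,d=env.camera("wrist"); P=cloud(cl,d)
m=(P[...,2]>.125)&(P[...,2]<.165)&(abs(P[...,0]-.4996)<.018)&(abs(P[...,1]-.183)<.018)
A=P[m]; print(m.sum(), cv2.minAreaRect((A[:,:2]*1000).astype(np.float32)),A[:,2].max()) if m.sum()>5 else print("few")
E
```

```text
4.5 [0.4962 0.1901 0.2615] [ 3.135 -0.007  1.694] norm shift [-0.14   0.025  2.624]
310 ((499.6996154785156, 183.58071899414062), (12.864749908447266, 21.23780059814453), 6.577151775360107) 0.1494091272017079
```

Emit:
carry_out(series="-0.14 0.03 0.3 0; 0 0 0.6 0; 0 0 0.6 0; 0 0 0.6 0; 0 0 0 0")

```text
t: 5.18
eef_pos: [0.4938, 0.1862, 0.1281]
orientation: [3.139, -0.009, 1.7]
ft_force: [-0.2, -0.4, 1.7]
gripper_width: 0.0429
```

```bash
python3 go.py .4996 .1834 .104
```

```text
5.175 [0.4938 0.1862 0.1281] [ 3.139 -0.009  1.7  ] norm shift [-0.062  0.089  0.401]
```

Emit:
carry_out(series="-0.06 0.09 0.2 0; 0 0.02 0.2 0; 0 0 0 0")

```text
t: 5.55
eef_pos: [0.5031, 0.1843, 0.1052]
orientation: [3.134, -0.009, 1.701]
ft_force: [-0.0, -0.5, -0.4]
gripper_width: 0.0427
```

```bash
python3 go.py .4996 .1834 .104
```

```text
5.55 [0.5031 0.1843 0.1052] [ 3.134 -0.009  1.701] norm shift [-0.007 -0.06   0.019]
```

Close, lift straight up (no sideways), and check.

Emit:
carry_out(series="0 -0.05 0 0; 0 0 0 0; 0 0 0 0; 0 0 0 0; 0 0 0 0", claw=0, grip_force=40)

```text
t: 6.18
eef_pos: [0.5011, 0.1841, 0.1069]
orientation: [3.131, -0.009, 1.701]
ft_force: [-0.0, -0.2, -1.5]
gripper_width: 0.0129
```

Emit:
carry_out(series="0 0 0 0; 0 0 -0.3 0; 0 0 -0.5 0; 0 0 -0.5 0; 0 0 0 0")

```text
t: 6.8
eef_pos: [0.5011, 0.1834, 0.1902]
orientation: [3.129, -0.01, 1.701]
ft_force: [0.7, -0.1, -0.9]
gripper_width: 0.0127
```

```bash
python3 go.py .4996 .1834 .19
```

```text
6.8 [0.5011 0.1834 0.1902] [ 3.129 -0.01   1.701] norm shift [ 0.004 -0.025  0.003]
```

Emit:
carry_out(series="0 0 0 0.0285; 0 0 0 0.0285; 0 0 0 0.0285; 0 0 0 0.0285; 0 0 0 0.0285")

```text
t: 7.42
eef_pos: [0.4982, 0.1828, 0.1865]
orientation: [-3.138, -0.011, 0.777]
ft_force: [-0.3, 0.2, -1.1]
gripper_width: 0.0128
```

Emit:
carry_out(series="0 0 0 0.0285; 0 0 0 0.0285; 0 0 0 0.0285; 0 0 0 0.0285; 0 0 0 0.0285")

```text
t: 8.05
eef_pos: [0.4941, 0.182, 0.1804]
orientation: [-3.134, 0.006, -0.149]
ft_force: [1.4, -0.1, -0.6]
gripper_width: 0.0126
```

```bash
python3 - <<'E'
from h import *
for n,key in(("top","top0"),("side","side0")):
    T=np.load(key+".npz"); P=cloud(cal(n),T["d"]); I=T["im"].astype(int); b,g,r=I[...,0],I[...,1],I[...,2]
    for nm,m in(("orange",(r>150)&(g>60)&(g<.62*r)&(b<60)&(abs(P[...,1]-.16)<.06)&(abs(P[...,0]-.58)<.05)),("green",(g>80)&(r<.5*g)&(b<.7*g)&(abs(P[...,1]-.25)<.06)&(abs(P[...,0]-.58)<.06))):
        m&=P[...,2]>.03
        if m.sum()>5: print(n,nm,m.sum(),P[m].min(0).round(3),P[m].max(0).round(3))
    # cap brass & plane
    m=(abs(P[...,0]-.523)<.06)&(abs(P[...,1]+.16)<.06)&(P[...,2]>.095)&(r>120)&(g>.65*r)&(g<.95*r)&(b<.62*r)
    nl,lab,st,ce=cv2.connectedComponentsWithStats(m.astype(np.uint8))
    for i in range(1,nl):
        if st[i,4]<6: continue
        A=P[lab==i]; c=A.mean(0); nrm=np.linalg.svd(A-c)[2][2]; nrm*=np.sign(nrm[2])
        print(n,"cap?",st[i,4],c.round(4),nrm.round(3),ce[i].round(),I[lab==i].mean(0).round())
    # jig base top
    m=(abs(P[...,0]-.523)<.12)&(abs(P[...,1]+.16)<.12)&(P[...,2]<.024)&(P[...,2]>.008)&(r>100)&(b<.75*r)&(g>.6*r)
    if n=="top" and m.sum(): print("base",m.sum(),cv2.minAreaRect((P[m][:,:2]*1000).astype(np.float32)))
E
python3 go.py .552 .179 .19
```

```text
top orange 60 [0.566 0.126 0.051] [0.591 0.153 0.133]
top green 62 [0.577 0.233 0.05 ] [0.601 0.254 0.132]
top cap? 34 [ 0.5482 -0.1622  0.1197] [0.712 0.55  0.436] [309. 202.] [ 25. 149. 205.]
top cap? 25 [ 0.5223 -0.1851  0.1247] [-0.297 -0.32   0.9  ] [316. 210.] [ 65. 165. 218.]
top cap? 10 [ 0.5073 -0.1952  0.1075] [0.738 0.618 0.272] [319. 216.] [ 21. 153. 219.]
base 226 ((539.071044921875, -171.68838500976562), (129.7368621826172, 100.15481567382812), 38.116859436035156)
side orange 259 [0.569 0.135 0.03 ] [0.597 0.155 0.134]
side green 301 [0.578 0.239 0.03 ] [0.605 0.262 0.134]
side cap? 45 [ 0.5433 -0.1513  0.1159] [0.831 0.436 0.346] [278. 158.] [ 13. 140. 193.]
side cap? 10 [ 0.5239 -0.1838  0.1225] [-0.353 -0.293  0.888] [285. 151.] [ 52. 136. 179.]
8.05 [0.4941 0.182  0.1804] [-3.134  0.006 -0.149] norm shift [ 0.961 -0.096 -0.164]
```

Emit:
carry_out(series="0 0 0 -0.01; 0.48 -0.05 0 0; 0.48 -0.05 0 0; 0 0 0 0")

```text
t: 8.55
eef_pos: [0.5497, 0.1825, 0.1751]
orientation: [-3.136, 0.013, -0.085]
ft_force: [-0.4, -0.1, -1.7]
gripper_width: 0.0129
```

```bash
python3 go.py .552 .179 .127
```

```text
8.55 [0.5497 0.1825 0.1751] [-3.136  0.013 -0.085] norm shift [0.054 0.06  0.801]
```

Emit:
carry_out(series="0.05 0.05 0.4 0; 0 0 0.35 0; 0 0 0 0")

```text
t: 8.93
eef_pos: [0.5481, 0.1794, 0.1269]
orientation: [-3.137, 0.019, -0.085]
ft_force: [0.3, 0.2, -1.0]
gripper_width: 0.0129
```

```bash
python3 go.py .552 .179 .127
python3 - <<'E'
from h import *
im,d=env.camera("side"); np.savez("side1",im=im,d=d)
u,v=proj(cal("side"),[.55,.18,.1]).astype(int); print(u,v)
cv2.imwrite("pics/s1.png",cv2.resize(im[v-70:v+70,u-90:u+90],None,fx=4,fy=4,interpolation=3))
E
```

```text
8.925 [0.5481 0.1794 0.1269] [-3.137  0.019 -0.085] norm shift [ 0.065  0.001 -0.002]
261 244
```

View pics/s1.png

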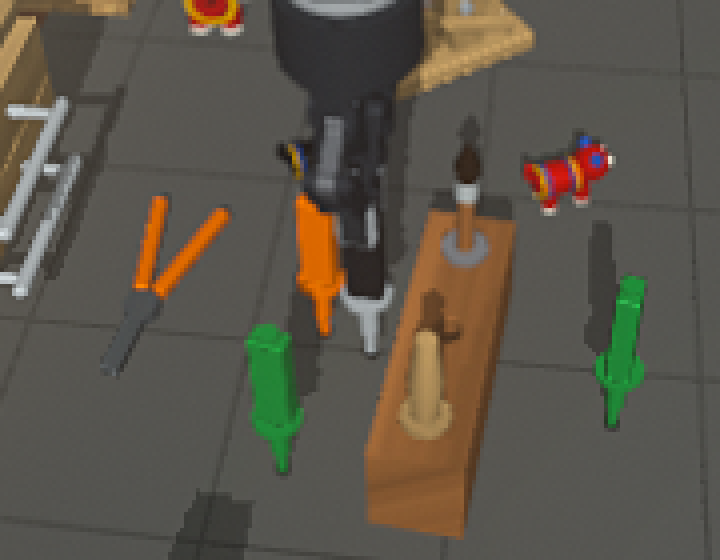

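The crop shows the pen beside the block at (365,290), upright, with the collar above block height. Now I'll pivot it against the block's long edge.

Emit:
carry_out(series="-0.14 0 0 0; -0.12 0 0.02 0; -0.12 0 0.03 0; 0 0 0 0", grip_force=20)

```text
t: 9.48
eef_pos: [0.5296, 0.1824, 0.1303]
orientation: [-3.134, 0.003, -0.085]
ft_force: [1.3, -0.3, -1.7]
gripper_width: 0.0128
```

```bash
python3 go.py .507 .182 .121; python3 -c "
from h import *;print(env.state()['ft_force'])"
```

```text
9.475 [0.5296 0.1824 0.1303] [-3.134e+00  3.000e-03 -8.500e-02] norm shift [-0.374  0.039  0.155]
[ 1.29947598 -0.28195254 -1.68003278]
```

Emit:
carry_out(series="-0.13 0 0.06 0; -0.13 0 0.06 0; -0.13 0 0.04 0; 0 0 0 0")

```text
t: 9.98
eef_pos: [0.5094, 0.1847, 0.1236]
orientation: [-3.132, -0.008, -0.085]
ft_force: [2.8, -0.2, 0.1]
gripper_width: 0.0129
```

```bash
python3 go.py .507 .182 .121
python3 - <<'E'
from h import *
print(env.state()["ft_force"])
im,d=env.camera("side")
u,v=proj(cal("side"),[.55,.18,.1]).astype(int)
cv2.imwrite("pics/s2.png",cv2.resize(im[v-70:v+70,u-90:u+90],None,fx=4,fy=4,interpolation=3))
E
```

```text
9.975 [0.5094 0.1847 0.1236] [-3.132 -0.008 -0.085] norm shift [-0.036  0.048  0.043]
[ 2.75580761 -0.23334002  0.10535061]
```

View pics/s2.png

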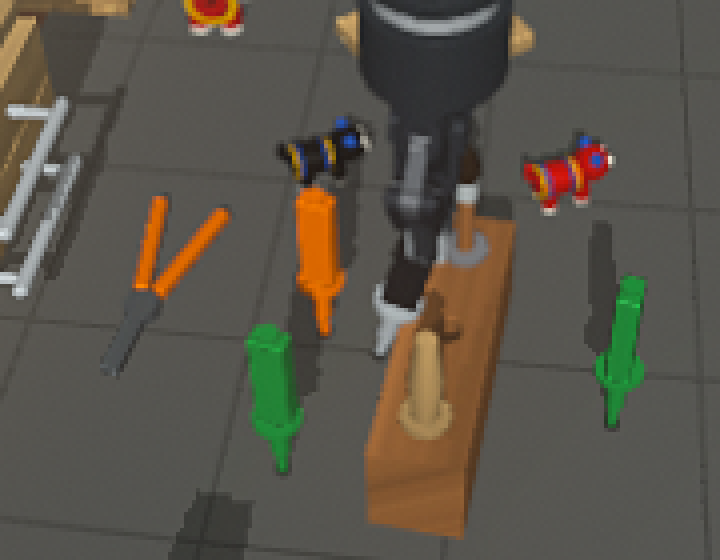

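Pen now leans with its tip away from the block; geometry gives ~21°. A little more.

Emit:
carry_out(series="-0.09 0 0.04 0; 0 0 0 0")

```text
t: 10.28
eef_pos: [0.5038, 0.1852, 0.1209]
orientation: [-3.132, -0.007, -0.085]
ft_force: [2.8, 0.6, -1.0]
gripper_width: 0.0128
```

Emit:
carry_out(series="0.2 0 -0.3 0; 0.2 0 -0.5 0; 0 0 -0.5 0; 0 0 0 0", grip_force=60)

```text
t: 10.78
eef_pos: [0.5148, 0.1821, 0.1915]
orientation: [-3.138, 0.027, -0.084]
ft_force: [0.9, 0.5, -2.3]
gripper_width: 0.0124
```

Emit:
carry_out(series="0 0 -0.7 0; 0 0 -0.7 -0.02; 0 0 0 -0.03; 0 0 0 -0.03; 0 0 0 -0.03")

```text
t: 11.4
eef_pos: [0.5037, 0.1809, 0.2614]
orientation: [-3.102, 0.053, 0.611]
ft_force: [0.0, 0.5, -0.6]
gripper_width: 0.0122
```

```bash
python3 go.py .482 -.2165 .265
```

```text
11.4 [0.5037 0.1809 0.2614] [-3.102  0.053  0.611] norm shift [-4.093  5.22  -0.052]
```

Emit:
carry_out(series="-0.5 0.65 0 0; -0.5 0.65 0 0; -0.5 0.65 0 0; -0.5 0.65 0 0; -0.5 0.65 0 0")

```text
t: 12.02
eef_pos: [0.4798, -0.065, 0.2447]
orientation: [-3.073, 0.08, 0.624]
ft_force: [0.7, -0.6, -0.7]
gripper_width: 0.0123
```

```bash
python3 go.py .482 -.2165 .255
```

```text
12.025 [ 0.4798 -0.065   0.2447] [-3.073  0.08   0.624] norm shift [-1.454  2.062 -0.198]
```

Emit:
carry_out(series="-0.4 0.55 -0.1 0; -0.4 0.55 -0.1 0; -0.4 0.55 -0.1 0; 0 0 0 0")

```text
t: 12.52
eef_pos: [0.4705, -0.1888, 0.2484]
orientation: [-3.044, 0.093, 0.622]
ft_force: [-0.3, 1.1, -0.5]
gripper_width: 0.0124
```

```bash
cat > chk.py <<'E'
from h import *
from scipy.spatial.transform import Rotation as Ro
import sys
s=env.state(); R=Ro.from_euler("xyz",s["orientation"]).as_matrix(); th=np.radians(float(sys.argv[1]))
a=R@[-np.sin(th),0,-np.cos(th)]; L=.100
g=s["eef_pos"]-.011*R[:,2]; tip=g-L*a
n=np.array([-.320,-.251,.9135]); cap=np.array([float(x) for x in sys.argv[2:5]])
print(s["t"],s["eef_pos"].round(4),s["orientation"].round(3),"F",s["ft_force"].round(1),"axis",a.round(3),"ang",np.degrees(np.arccos(a@n)).round(1))
print("tip",tip.round(4),"along n",((tip-cap)@n).round(4),"shift to +25mm",(R.T@(cap+.025*n-tip)/.06).round(3),"to cap",(R.T@(cap-tip)/.06).round(3),"1cm press",(R.T@(-.01*n)/.06).round(3))
E
python3 chk.py 26 .5223 -.1851 .1247
python3 - <<'E'
from h import *
for n in("side","top"):
    cl=cal(n); im,d=env.camera(n); np.savez(n+"2",im=im,d=d)
    u,v=proj(cl,[.51,-.18,.16]).astype(int)
    cv2.imwrite(f"pics/{n}3.png",cv2.resize(im[v-45:v+45,u-60:u+60],None,fx=6,fy=6,interpolation=3)); print(n,u,v)
E
python3 -c "
import cv2,numpy as np
cv2.imwrite('pics/c3.png',np.hstack([cv2.resize(cv2.imread('pics/%s3.png'%n),(400,300)) for n in('side','top')]))"
```

```text
12.525 [ 0.4705 -0.1888  0.2484] [-3.044  0.093  0.622] F [-0.3  1.1 -0.5] axis [-0.237 -0.277  0.931] ang 5.1
tip [ 0.4957 -0.1614  0.1662] along n 0.0405 shift to +25mm [-0.01   0.615  0.255] to cap [0.194 0.643 0.617] 1cm press [0.082 0.011 0.145]
side 289 141
top 316 212
```

View pics/c3.png

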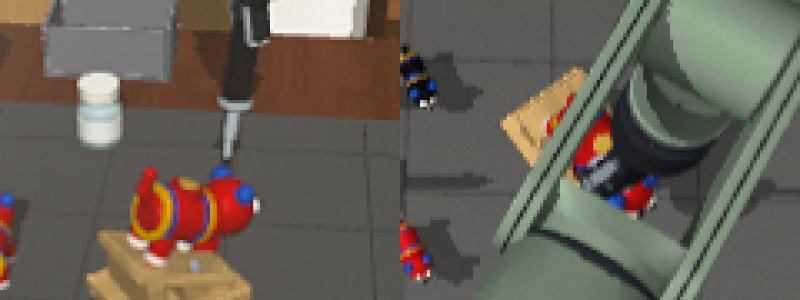

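The side crop (left) shows the pen at (230,120) leaning toward the tiger's head side, with its tip above the head. The cap is at (185,183). In the top crop (right) the arm hides the tip.

Emit:
carry_out(series="0 0 0 0.029; 0 0 0 0; 0 0.3 0 0; 0 0.3 0 0; 0 0 0 0")

```text
t: 13.25
eef_pos: [0.485, -0.2157, 0.2412]
orientation: [-3.053, 0.112, 0.45]
ft_force: [-0.5, 0.2, -1.0]
gripper_width: 0.0123
```

```bash
python3 chk.py 26 .5223 -.1851 .1247
python3 - <<'E'
from h import *
from scipy.spatial.transform import Rotation as Ro
s=env.state(); R=Ro.from_euler("xyz",s["orientation"]).as_matrix(); th=np.radians(26)
a=R@[-np.sin(th),0,-np.cos(th)]; g=s["eef_pos"]-.011*R[:,2]; tip=g-.1*a; o=g-.048*a
out=[]
for n in("side","wrist"):
    cl=cal(n); im,d=env.camera(n); np.savez(n+"4",im=im,d=d)
    u0=proj(cl,tip); print(n,"tip",u0.round(1),"orig",proj(cl,o).round(1),"cap",proj(cl,[.5223,-.1851,.1247]).round(1))
    print([(round(r["p"],2),(np.array(r["point"])*[512,384]).round(1)) for k in("pen_tip","cap") for r in env.search_frame(n,k)[:2]])
    if n=="side":
        w=im[90:190,230:350]; out.append(cv2.resize(w,(480,400),interpolation=3))
    else: out.append(cv2.resize(im,(320,240)) if 0 else im)
cv2.imwrite("pics/w4.png",im); cv2.imwrite("pics/s4.png",out[0])
c=np.zeros((400,800,3),np.uint8); c[:,:400]=cv2.resize(out[0],(400,400)) ; c[:300,400:]=cv2.resize(im,(400,300)); cv2.imwrite("pics/c4.png",c)
E
```

```text
13.25 [ 0.485  -0.2157  0.2412] [-3.053  0.112  0.45 ] F [-0.5  0.2 -1. ] axis [-0.268 -0.218  0.939] ang 3.9
tip [ 0.5132 -0.1943  0.1582] along n 0.0358 shift to +25mm [ 0.057 -0.021  0.175] to cap [ 0.264 -0.025  0.536] 1cm press [ 0.083 -0.002  0.145]
side tip [289.2 139.4] orig [294.5 123.5] cap [285.8 150.2]
[(0.29, array([209.6, 241.7])), (0.92, array([281.6, 162.9])), (0.49, array([206.4, 358.4]))]
wrist tip [257.3 139.2] orig [257.4 182.1] cap [255.6 116.4]
[(0.58, array([265.7,  83.5])), (0.44, array([254.1, 146.8])), (0.62, array([262.9,  81.6]))]
```

View pics/c4.png

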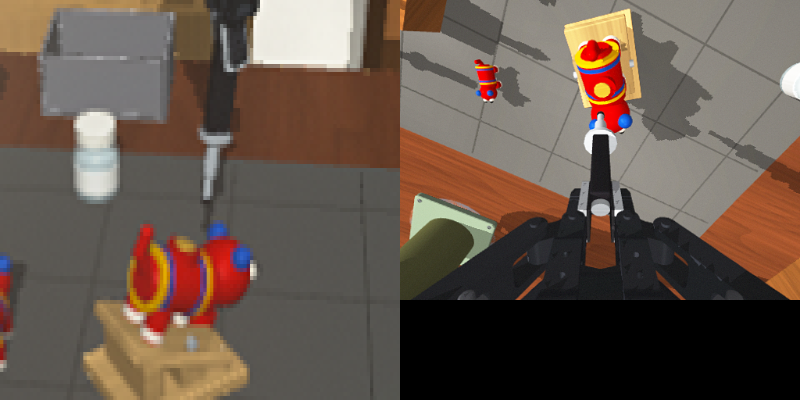

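Run:
```python
from h import *
s=np.load("side4.npz")["im"][105:165,260:310]; w=np.load("wrist4.npz")["im"][85:205,215:315]
cv2.imwrite("pics/c5.png",np.hstack([cv2.resize(s,(400,480),interpolation=0),cv2.resize(w,(400,480),interpolation=0)]))
```

```text
(no output)
```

View pics/c5.png

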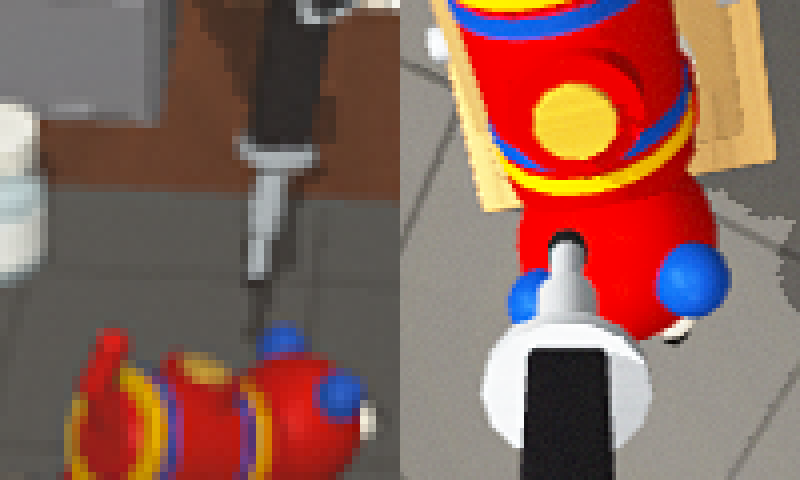

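Run:
```python
from h import *
from scipy.spatial.transform import Rotation as Ro
from scipy.optimize import least_squares
s=env.state(); R=Ro.from_euler("xyz",s["orientation"]).as_matrix(); cs,cw=cal("side"),cal("wrist")
def pen(x):
    th,ph,l,dx=x; a=R@np.array([-np.sin(th),np.sin(ph),-np.cos(th)]); a/=np.linalg.norm(a)
    g=s["eef_pos"]+R@[dx,0,-.011]; return a,g-l*a,g-(l+.051)*a
def f(x):
    a,o,t=pen(x); return np.r_[proj(cs,o)-[294.7,124.6],proj(cs,t)-[291.9,140.3],proj(cw,o)-[256.8,181.2],proj(cw,t)-[256.5,145],(x[2]-.048)/.002,x[3]/.002]
r=least_squares(f,[.42,0,.048,0],x_scale=[.1,.1,.01,.01]); a,o,t=pen(r.x); n=np.array([-.320,-.251,.9135])
print(r.x,r.fun.round(1),"axis",a.round(3),"ang",np.degrees(np.arccos(a@n)),"tip",t.round(4))
# cap from wrist: depth & ray
d=np.load("wrist4.npz")["d"]; P=cloud(cw,d)
A=P[110:121,252:266].reshape(-1,3); A=A[A[:,2]>.1]; c=A.mean(0); nn=np.linalg.svd(A-c)[2][2]; print("cap",back(cw,258.75,115.25,d[115,258]).round(4),(nn*np.sign(nn[2])).round(3),"cap side px",proj(cs,c).round(1))
```

```text
[ 0.36478338 -0.01065899  0.04998573  0.00224394] [ 0.3 -0.  -0.8 -0.1 -0.6  0.7  0.3 -0.2  1.   1.1] axis [-0.194 -0.174  0.965] ang 8.990889260125751 tip [ 0.5075 -0.1959  0.1548]
cap [ 0.5246 -0.187   0.1254] [-0.352 -0.235  0.906] cap side px [285.1 150.1]
```

The wrist crop shows the rubber tip at (256.5,145) native and the cap centre at (258.7,115). The fit gives only ~21° of lean in the hand, and the tool itself has drifted ~8°. That puts the pen ~9° from the cap normal, too marginal. I'll go back to the block edge and add lean.

Emit:
carry_out(series="0 0 -0.5 0; 0 0 0 0.0285; 0 0 0 0.0285; 0 0 0 0.0285; 0 0 0 0")

```text
t: 14.18
eef_pos: [0.4882, -0.2136, 0.2733]
orientation: [-3.125, 0.14, -0.103]
ft_force: [0.2, -0.6, -1.9]
gripper_width: 0.0124
```

```bash
python3 go.py .538 .181 .27
```

```text
14.175 [ 0.4882 -0.2136  0.2733] [-3.125  0.14  -0.103] norm shift [ 0.156 -6.625  0.141]
```

Emit:
carry_out(series="0.02 -0.8 -0.05 0; 0.02 -0.8 -0.05 0; 0.02 -0.8 -0.05 0; 0.02 -0.8 -0.05 0; 0.02 -0.8 -0.05 0")

```text
t: 14.8
eef_pos: [0.5204, 0.0279, 0.2918]
orientation: [-3.123, 0.139, -0.093]
ft_force: [0.5, 0.1, -1.4]
gripper_width: 0.0128
```

```bash
python3 go.py .538 .181 .27
```

```text
14.8 [0.5204 0.0279 0.2918] [-3.123  0.139 -0.093] norm shift [ 0.105 -2.561  0.398]
```

Emit:
carry_out(series="0.05 -0.75 0.05 0; 0.05 -0.75 0.05 0; 0.02 -0.75 0.05 0; 0 -0.3 0.1 0; 0 0 0.1 0")

```text
t: 15.42
eef_pos: [0.5384, 0.1883, 0.2736]
orientation: [-3.122, 0.135, -0.072]
ft_force: [-0.6, -0.4, -1.0]
gripper_width: 0.0123
```

```bash
python3 go.py .538 .181 .125
```

```text
15.425 [0.5384 0.1883 0.2736] [-3.122  0.135 -0.072] norm shift [0.337 0.171 2.451]
```

Emit:
carry_out(series="0.08 0.06 0.6 0; 0.08 0.06 0.6 0; 0.08 0.05 0.6 0; 0.08 0 0.6 0; 0 0 0 0")

```text
t: 16.05
eef_pos: [0.5371, 0.1723, 0.1238]
orientation: [-3.126, 0.135, -0.073]
ft_force: [0.4, -0.0, -0.9]
gripper_width: 0.0122
```

```bash
python3 go.py .538 .181 .125
```

```text
16.05 [0.5371 0.1723 0.1238] [-3.126  0.135 -0.073] norm shift [ 0.001 -0.145 -0.018]
```

Emit:
carry_out(series="-0.17 -0.03 0.03 0; -0.17 -0.03 0.03 0; -0.17 0 0.03 0; -0.12 0 0.03 0; 0 0 0 0", grip_force=20)

```text
t: 16.68
eef_pos: [0.5057, 0.1783, 0.1297]
orientation: [-3.123, 0.111, -0.073]
ft_force: [0.3, 0.5, -1.3]
gripper_width: 0.012
```

```bash
python3 go.py .5005 .181 .121
```

```text
16.675 [0.5057 0.1783 0.1297] [-3.123  0.111 -0.073] norm shift [-0.073 -0.036  0.154]
```

Emit:
carry_out(series="-0.1 -0.02 0.1 0; -0.08 0 0.1 0; 0 0 0.02 0; 0 0 0 0")

```text
t: 17.18
eef_pos: [0.5006, 0.1811, 0.1224]
orientation: [-3.121, 0.092, -0.073]
ft_force: [3.3, -0.2, -0.0]
gripper_width: 0.0121
```

```bash
python3 go.py .5005 .181 .121
python3 - <<'E'
from h import *
print(env.state()["ft_force"])
im,d=env.camera("side")
u,v=proj(cal("side"),[.54,.18,.1]).astype(int); print(u,v)
cv2.imwrite("pics/s6.png",cv2.resize(im[v-40:v+40,u-50:u+50],None,fx=6,fy=6,interpolation=0))
E
```

```text
17.175 [0.5006 0.1811 0.1224] [-3.121  0.092 -0.073] norm shift [0.001 0.002 0.024]
[ 3.29880826 -0.17545422 -0.00550262]
265 245
```

View pics/s6.png

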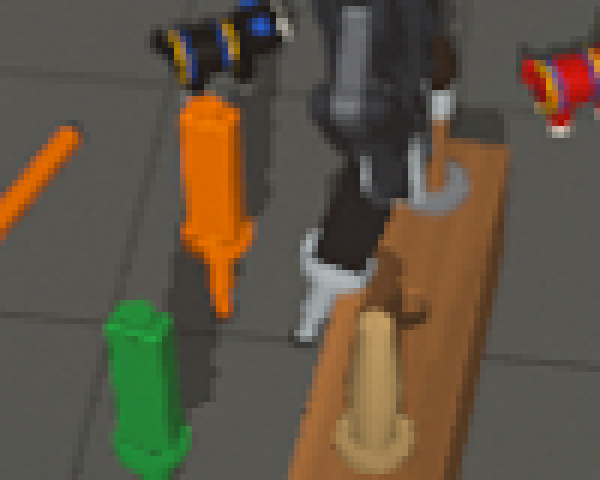

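The pen leans ~25° in the side view, tip away from the block. I'll add a touch for spring-back, then retract and grip firmly.

Emit:
carry_out(series="-0.08 0 0.03 0; 0 0 0 0")

```text
t: 17.48
eef_pos: [0.4971, 0.1813, 0.1215]
orientation: [-3.121, 0.089, -0.073]
ft_force: [2.8, -1.3, 0.4]
gripper_width: 0.0123
```

Emit:
carry_out(series="0.2 0 -0.3 0; 0.1 0 -0.6 0; 0 0 -0.6 0; 0 0 -0.6 0; 0 0 -0.4 0", grip_force=60)

```text
t: 18.1
eef_pos: [0.5143, 0.1765, 0.2615]
orientation: [-3.125, 0.135, -0.071]
ft_force: [-0.3, 0.2, -1.4]
gripper_width: 0.0121
```

```bash
python3 go.py .47 -.219 .275
```

```text
18.1 [0.5143 0.1765 0.2615] [-3.125  0.135 -0.071] norm shift [-0.293  6.624 -0.294]
```

Emit:
carry_out(series="0 0.5 -0.3 0; -0.03 0.85 -0.05 0; -0.03 0.85 -0.03 0; -0.03 0.85 -0.03 0; -0.03 0.85 -0.03 0")

```text
t: 18.73
eef_pos: [0.4828, -0.0555, 0.2796]
orientation: [-3.117, 0.167, -0.059]
ft_force: [1.0, -0.0, -1.8]
gripper_width: 0.0128
```

Emit:
carry_out(series="-0.03 0.85 -0.03 0; -0.03 0.85 -0.03 0; 0 0 0 -0.029; 0 0 0 -0.029; 0 0 0 -0.029")

```text
t: 19.35
eef_pos: [0.4608, -0.1561, 0.2723]
orientation: [-2.994, 0.146, 0.508]
ft_force: [0.1, 0.2, -1.3]
gripper_width: 0.0121
```

```bash
python3 chk.py 29 .5246 -.187 .1254
```

```text
19.35 [ 0.4608 -0.1561  0.2723] [-2.994  0.146  0.508] F [ 0.1  0.2 -1.3] axis [-0.247 -0.285  0.926] ang 4.7
tip [ 0.4876 -0.1283  0.1905] along n 0.0565 shift to +25mm [-0.002  1.273  0.53 ] to cap [0.219 1.299 0.882] 1cm press [0.088 0.01  0.141]
```

Emit:
carry_out(series="0 0 0 0.026; 0 0.5 0.1 0; 0 0.5 0.1 0; 0 0 0 0; 0 0 0 0")

```text
t: 19.98
eef_pos: [0.4682, -0.2036, 0.2451]
orientation: [-2.988, 0.186, 0.348]
ft_force: [-0.9, 0.2, -0.7]
gripper_width: 0.0124
```

```bash
python3 chk.py 29 .5246 -.187 .1254
python3 - <<'E'
from h import *
from scipy.spatial.transform import Rotation as Ro
s=env.state(); 
out=[]
for n in("side","wrist"):
    cl=cal(n); im,d=env.camera(n); np.savez(n+"7",im=im,d=d)
    R=Ro.from_euler("xyz",s["orientation"]).as_matrix(); th=np.radians(29)
    a=R@[-np.sin(th),0,-np.cos(th)]; t=s["eef_pos"]-.011*R[:,2]-.1*a
    u,v=proj(cl,t).astype(int); print(n,u,v,proj(cl,t).round(1),proj(cl,t+.052*a).round(1))
    w=im[v-32:v+38,u-30:u+30] if n=="side" else im[v-60:v+80,u-60:u+60]
    print("crop origin",(u-30,v-32) if n=="side" else (u-60,v-60)); out.append(cv2.resize(w,(390,455),interpolation=0))
cv2.imwrite("pics/c7.png",np.hstack(out))
E
```

```text
19.975 [ 0.4682 -0.2036  0.2451] [-2.988  0.186  0.348] F [-0.9  0.2 -0.7] axis [-0.252 -0.233  0.939] ang 4.3
tip [ 0.4958 -0.1812  0.1618] along n 0.041 shift to +25mm [0.295 0.331 0.126] to cap [0.523 0.331 0.474] 1cm press [0.091 0.    0.139]
side 294 140 [294.7 141. ] [300.  124.8]
crop origin (np.int64(264), np.int64(108))
wrist 255 134 [255.5 134.2] [255.3 179.7]
crop origin (np.int64(195), np.int64(74))
```

View pics/c7.png

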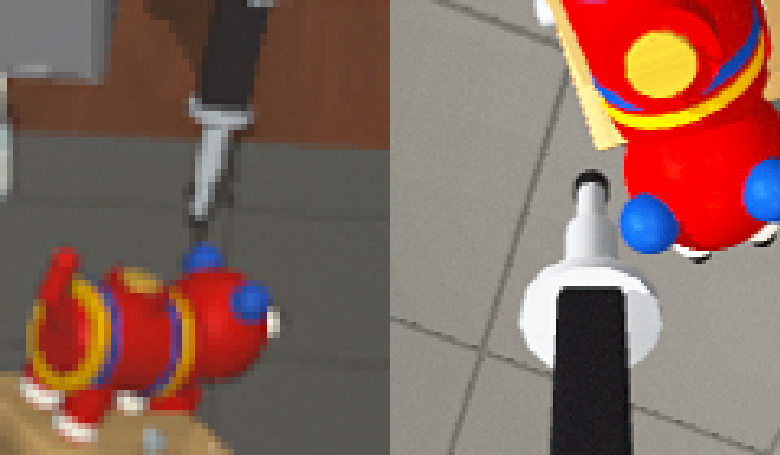

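```bash
cat > fit.py <<'E'
from h import *
from scipy.spatial.transform import Rotation as Ro
from scipy.optimize import least_squares
def fit(so,st,wo,wt,cap):
    s=env.state(); R=Ro.from_euler("xyz",s["orientation"]).as_matrix(); cs,cw=cal("side"),cal("wrist")
    def pen(x):
        th,ph,l,dx=x; a=R@np.array([-np.sin(th),np.sin(ph),-np.cos(th)]); a/=np.linalg.norm(a)
        g=s["eef_pos"]+R@[dx,0,-.011]; return a,g-(l-.002)*a,g-(l+.051)*a
    def f(x):
        a,o,t=pen(x); return np.r_[proj(cs,o)-so,proj(cs,t)-st,.5*(proj(cw,o)-wo),.5*(proj(cw,t)-wt),(x[2]-.048)/.004,x[3]/.004]
    r=least_squares(f,[.42,0,.048,0],x_scale=[.1,.1,.01,.01]); a,o,t=pen(r.x); n=np.array([-.320,-.251,.9135])
    print("th,ph,l,dx",r.x.round(3),"res",r.fun.round(1),"axis",a.round(3),"ang",np.degrees(np.arccos(a@n)).round(1),"tip",t.round(4))
    print("shift to cap",(R.T@(cap-t)/.06).round(3),"to +20mm",(R.T@(cap+.02*n-t)/.06).round(3),"10mm press",(R.T@(-.01*n)/.06).round(3),"tip in tool",(R.T@(t-s["eef_pos"])).round(4))
    return t
E
python3 - <<'E'
from fit import *
cap=np.array([.5246,-.187,.1254])
fit([298,125.7],[294.8,141.5],[256.8,171],[256.8,129.5],cap)
cw=cal("wrist");d=np.load("wrist7.npz")["d"]; u,v=195+(661-390)/3.25,74+64/3.25
print("cap",back(cw,u,v,d[int(v),int(u)]).round(4))
P=cloud(cw,d)[int(v)-5:int(v)+6,int(u)-6:int(u)+7].reshape(-1,3); c=np.median(P,0); nn=np.linalg.svd(P-P.mean(0))[2][2]; print(c.round(4),nn.round(3))
# tip depth directly
for vv in (130,132,136): print(back(cw,256.8,vv,d[vv,257]).round(4))
E
```

```text
th,ph,l,dx [ 0.466 -0.013  0.051  0.006] res [ 0.4 -0.1 -1.1  0.6 -0.3  0.8  0.1  0.1  0.8  1.4] axis [-0.22  -0.21   0.953] ang 6.6 tip [ 0.4987 -0.1813  0.1575]
shift to cap [0.466 0.302 0.416] to +20mm [0.283 0.302 0.138] 10mm press [ 0.091 -0.     0.139] tip in tool [0.0517 0.0013 0.0804]
cap [ 0.5244 -0.1877  0.1224]
[ 0.5252 -0.1871  0.1242] [ 0.348  0.244 -0.905]
[ 0.5011 -0.1815  0.1651]
[ 0.5007 -0.1821  0.1681]
[ 0.4999 -0.1833  0.1743]
```

Run:
```python
from fit import *
cw=cal("wrist");z=np.load("wrist7.npz");P=cloud(cw,z["d"]);I=z["im"].astype(int)
m=np.zeros((384,512),bool); m[166:215,248:266]=True
m&=(I.max(2)<60)
A=P[m]; c=np.median(A,0); A=A[np.linalg.norm(A-c,axis=1)<.06]
for _ in range(3):
    c=A.mean(0);V=np.linalg.svd(A-c)[2]; r=abs((A-c)@V[2]); A=A[r<max(.0015,2*r.std())]
S=np.linalg.svd(A-c)[1]/np.sqrt(len(A)); a=V[0]*np.sign(V[0][2])
for n in([-.320,-.251,.9135],[-.348,-.244,.905]): print(len(A),S.round(4),a.round(3),V[2].round(3),np.degrees(np.arccos(a@np.array(n))).round(1))
s=env.state();print("tool up",-Ro.from_euler("xyz",s["orientation"]).as_matrix()[:,2].round(3),s["t"])
```

```text
874 [0.0124 0.003  0.0004] [-0.149 -0.203  0.968] [0.936 0.287 0.204] 10.7
874 [0.0124 0.003  0.0004] [-0.149 -0.203  0.968] [0.936 0.287 0.204] 12.3
tool up [ 0.223 -0.08   0.972] 20.075
```

Both estimates now put the pen ~7–11° off the normal, because the tool itself has drifted ~13° from vertical. The tip is soft rubber and the pivot force is only ~3 N. So I'll set the tip on the cap, press lightly, and swing the hand with a weak grip to square the pen.

Emit:
carry_out(series="0.1 0.16 0 0; 0.1 0.16 0.06 0; 0.12 0 0.13 0; 0 0 0 0")

```text
t: 20.58
eef_pos: [0.4914, -0.2139, 0.2273]
orientation: [-2.99, 0.185, 0.35]
ft_force: [-0.2, 0.8, -1.7]
gripper_width: 0.0121
```

```bash
cat > look.py <<'E'
from fit import *
import sys
k=sys.argv[1]; out=[]; s=env.state()
R=Ro.from_euler("xyz",s["orientation"]).as_matrix(); t=s["eef_pos"]+R@[.0517,.0013,.0804]; cap=np.array([.525,-.187,.1245])
n=np.array([-.320,-.251,.9135]); e=np.array([-.719,-.564,-.407]); f=np.cross(n,e)
print(s["t"],s["eef_pos"].round(4),s["orientation"].round(3),"F",s["ft_force"].round(1),"tip-cap in e,f,n mm",(1e3*np.array([(t-cap)@e,(t-cap)@f,(t-cap)@n])).round(1))
print("unit 10mm: e",(R.T@e/6).round(3),"f",(R.T@f/6).round(3),"n",(R.T@n/6).round(3))
for nm in("side","wrist"):
    cl=cal(nm); im,d=env.camera(nm); np.savez(nm+k,im=im,d=d); u,v=proj(cl,cap).astype(int)
    o=(u-25,v-38) if nm=="side" else (u-50,v-40); print(nm,"crop",o,"cap",proj(cl,cap).round(1),"tip",proj(cl,t).round(1))
    w=im[o[1]:o[1]+60,o[0]:o[0]+50] if nm=="side" else im[o[1]:o[1]+120,o[0]:o[0]+100]
    out.append(cv2.resize(w,(400,480),interpolation=0))
cv2.imwrite(f"pics/c{k}.png",np.hstack(out))
E
python3 look.py 8
```

```text
20.575 [ 0.4914 -0.2139  0.2273] [-2.99   0.185  0.35 ] F [-0.2  0.8 -1.7] tip-cap in e,f,n mm [-1.3  1.3 15.8]
unit 10mm: e [-0.13   0.061  0.085] f [ 0.051  0.155 -0.033] n [-0.091 -0.    -0.139]
side crop (np.int64(259), np.int64(111)) cap [284.9 149.9] tip [286.2 145. ]
wrist crop (np.int64(205), np.int64(78)) cap [255.8 118.9] tip [256.7 129.4]
```

View pics/c8.png

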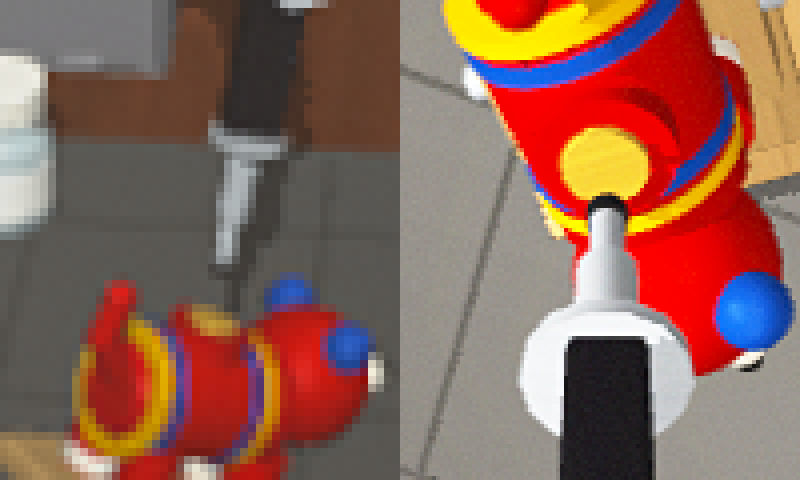

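Side crop: rubber tip at (226,268), cap at (212,322), so ~16 mm above it. In the wrist crop the tip lines up just below the cap's middle, as expected. Pressing in along the normal.

Emit:
carry_out(series="0.09 -0.01 0.15 0; 0.06 -0.01 0.09 0; 0.05 0 0.07 0; 0 0 0 0")

```text
t: 21.18
eef_pos: [0.4983, -0.2075, 0.2076]
orientation: [-2.992, 0.184, 0.349]
ft_force: [-0.8, -1.4, 0.3]
gripper_width: 0.0126
```

```bash
python3 look.py 9
```

```text
21.175 [ 0.4983 -0.2075  0.2076] [-2.992  0.184  0.349] F [-0.8 -1.4  0.3] tip-cap in e,f,n mm [-1.8  0.8 -5.9]
unit 10mm: e [-0.13   0.061  0.085] f [ 0.051  0.155 -0.033] n [-0.091  0.    -0.139]
side crop (np.int64(259), np.int64(111)) cap [284.9 149.9] tip [283.7 151.4]
wrist crop (np.int64(206), np.int64(96)) cap [256.9 136.1] tip [257.  129.6]
```

Emit:
carry_out(series="0.06 0 0.09 0; -0.06 0.03 0.04 0; -0.06 0.03 0.04 0; -0.06 0.03 0.04 0; 0 0 0 0", grip_force=20)

```text
t: 21.9
eef_pos: [0.4914, -0.215, 0.1979]
orientation: [-2.995, 0.18, 0.348]
ft_force: [-1.2, -0.6, 2.6]
gripper_width: 0.0124
```

```bash
python3 look.py 10
```

```text
21.9 [ 0.4914 -0.215   0.1979] [-2.995  0.18   0.348] F [-1.2 -0.6  2.6] tip-cap in e,f,n mm [ 11.1   2.8 -10.7]
unit 10mm: e [-0.13   0.061  0.085] f [ 0.051  0.155 -0.032] n [-0.091  0.001 -0.14 ]
side crop (np.int64(259), np.int64(111)) cap [284.9 149.9] tip [285.9 152.7]
wrist crop (np.int64(198), np.int64(89)) cap [248.9 129.6] tip [257.1 129.6]
```

View pics/c10.png

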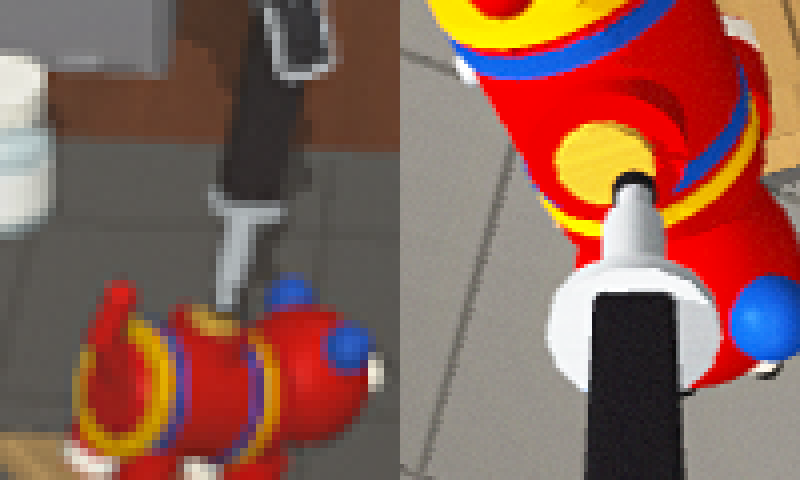

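The views show the tip on the cap but off to the side: tip at native wrist (256.5,134.5), cap centre (249.5,129.8), so it partly slid and partly pivoted. I've now used all 12 pictures, so the remaining checks are numeric.

```bash
cat > num.py <<'E'
from fit import *
N=np.array([-.320,-.251,.9135]); CAP=np.array([.525,-.187,.1245]); E=np.array([-.719,-.564,-.407]); Fv=np.cross(N,E)
def plane(A):
    c=np.median(A,0); A=A[np.linalg.norm(A-c,axis=1)<.05]
    for _ in range(4):
        c=A.mean(0);V=np.linalg.svd(A-c)[2]; r=abs((A-c)@V[2]); A=A[r<max(.001,2*r.std())]
    return V[2]*np.sign(V[2][2]),A
def axis(z,cw):
    I=z["im"].astype(int); P=cloud(cw,z["d"]); g=np.indices((384,512))
    D=(I.max(2)<60)&(z["d"]>0)&(abs(g[1]-256.5)<12)&(g[0]>155)&(g[0]<212)
    W=(I.min(2)>170)&(z["d"]>0)&(abs(g[1]-256.5)<24)&(g[0]>155)&(g[0]<195)
    h,A=plane(P[D]); w,B=plane(P[W]); return h,len(A),w,len(B),B.mean(0)
E
python3 - <<'E'
from num import *
cw=cal("wrist"); z=np.load("wrist10.npz")
h,na,w,nb,c=axis(z,cw)
print("handle n",h.round(3),na,"collar n",w.round(3),nb,"h.w",(h@w).round(3),"collar c",c.round(4),"ang",np.degrees(np.arccos(w@N)).round(1),"lean comps e,f deg",np.degrees([w@E,w@Fv]).round(1))
for px in([256.5,133.5],[256.5,135],[249.5,129.75]):
    c0,f,R,t=cw; o=-R.T@t; d=R.T@ray(cw,*px); X=o+d*((CAP-o)@N)/(d@N); print(px,X.round(4),"e,f mm",(1e3*np.array([(X-CAP)@E,(X-CAP)@Fv])).round(1))
print(c0["k1"],f)
fit([289.9,136.9],[287.2,149.2],[256.5,171.5],[256.5,134.5],CAP)
E
```

```text
handle n [0.933 0.289 0.215] 1062 collar n [-0.161 -0.201  0.966] 515 h.w -0.001 collar c [ 0.5165 -0.2022  0.1678] ang 10.0 lean comps e,f deg [-9.4  3.3]
[256.5, 133.5] [ 0.5233 -0.1936  0.1221] e,f mm [5.9 4.1]
[256.5, 135] [ 0.5219 -0.194   0.1215] e,f mm [7.4 3.5]
[249.5, 129.75] [ 0.525  -0.1874  0.1244] e,f mm [0.3 0.4]
0.021534067214512773 285.76662377080163
th,ph,l,dx [ 0.431 -0.017  0.047  0.008] res [ 0.6 -0.7 -0.7  2.7 -0.   1.7  0.5 -0.7 -0.1  2. ] axis [-0.194 -0.194  0.962] ang 8.4 tip [ 0.5204 -0.194   0.1126]
shift to cap [ 0.074 -0.114 -0.201] to +20mm [-0.107 -0.113 -0.481] 10mm press [ 0.091 -0.001  0.14 ] tip in tool [0.0491 0.0017 0.0784]
```

The collar and handle normals agree (perpendicular to 0.001): the pen is 10.0° off and needs ~10° more lean in hand. The nearest fixed thing to lean it on lightly is the back of the tiger's head. I'll locate that from existing depth data.

Run:
```python
from num import *
pts=[]
for k,nm in(("wrist10","wrist"),("top0","top"),("side0","side")):
    z=np.load(k+".npz"); P=cloud(cal(nm),z["d"]); I=z["im"].astype(int)
    L=np.stack([(P-CAP)@E,(P-CAP)@Fv,(P-CAP)@N],-1)*1e3
    m=(z["d"]>0)&(L[...,0]>8)&(L[...,0]<75)&(abs(L[...,1])<35)&(L[...,2]>-45)&(L[...,2]<20)
    red=m&(I[...,2]>110)&(I[...,1]<60)&(I[...,0]<60)
    yel=m&(I[...,2]>150)&(I[...,1]>120)&(I[...,0]<90)
    for n2,mm in(("red",red),("yel",yel)):
        Q=L[mm]
        if len(Q): print(k,n2,len(Q),Q.min(0).round(),Q.max(0).round())
    Q=L[red]; pts.append(Q)
    # profile: max n height along e for |f|<8
    A=L[m]
    for e0 in range(8,50,3):
        s=A[(abs(A[:,0]-e0)<1.5)&(abs(A[:,1]+0)<10)]
        if len(s): print((e0,round(float(np.percentile(s[:,2],90)),1),len(s)),end=" ")
    print()
    H=Q[(Q[:,0]>26)&(Q[:,2]>-10)]
    if len(H)>15:
        r=least_squares(lambda x:np.linalg.norm(H-x[:3],axis=1)-x[3],[45,0,-5,18],loss="soft_l1"); print("sphere",r.x.round(1),np.abs(r.fun).mean().round(2))
s=env.state();R=Ro.from_euler("xyz",s["orientation"]).as_matrix();d=R@[-.92,0,.39];print("pivot dir e,f,n",(d@E).round(2),(d@Fv).round(2),(d@N).round(2),s["t"])
```

```text
wrist10 red 1092 [  8. -25. -40.] [73. 26.  7.]
wrist10 yel 180 [  8. -25. -32.] [29. 26. -0.]
(8, -0.3, 14) (11, -0.9, 21) (14, -3.6, 30) (17, -3.5, 11) (20, -7.9, 11) (23, -7.4, 27) (26, -7.6, 19) (29, -8.4, 17) (32, -7.0, 33) (35, -4.1, 51) (38, -2.0, 24) (41, -0.5, 14) (44, 1.8, 8) (47, 3.7, 7) 
sphere [ 56.9  -2.5 -22.7  29.3] 0.57
top0 red 182 [  8. -31. -33.] [75. 22. 10.]
top0 yel 17 [ 10. -27. -30.] [26.  4.  0.]
(8, 2.2, 3) (11, -0.1, 4) (14, -2.7, 4) (17, -2.4, 5) (20, -5.8, 3) (23, -5.5, 8) (26, -5.5, 4) (29, -6.6, 3) (32, -9.4, 5) (35, -0.8, 11) (38, 0.2, 6) (41, 3.8, 9) (44, 8.5, 6) (47, 4.9, 8) 
sphere [ 56.9  -4.7 -21.5  28.3] 1.68
side0 red 148 [  8. -33. -44.] [67. 12.  6.]
side0 yel 15 [  8. -27. -30.] [27. -2. -3.]
(8, -2.5, 1) (11, -5.3, 1) (14, -5.0, 1) (17, -8.5, 1) (23, -8.3, 2) (26, -10.8, 1) (32, -5.9, 9) (35, -1.2, 6) (38, 0.6, 5) (41, 3.6, 5) (44, 2.2, 4) (47, 6.4, 5) 
sphere [ 55.8  -3.1 -22.8  28.6] 1.15
pivot dir e,f,n 0.92 -0.36 0.17 22.0
```

Emit:
carry_out(series="-0.12 0 -0.185 0; -0.11 0.075 0.07 0; -0.11 0.075 0.07 0; 0.12 0 0.18 0; 0 0 0 0")

```text
t: 22.62
eef_pos: [0.4787, -0.2277, 0.1885]
orientation: [-2.993, 0.182, 0.348]
ft_force: [-0.1, -0.5, 0.2]
gripper_width: 0.0127
```

```bash
cat > chk2.py <<'E'
from num import *
import sys
cw=cal("wrist"); s=env.state(); im,d=env.camera("wrist"); z={"im":im,"d":d}
h,na,w,nb,c=axis(z,cw); R=Ro.from_euler("xyz",s["orientation"]).as_matrix()
# collar centre: ellipse of white blob refined by model: use handle/collar plane point on axis via fitted circle
g=np.indices((384,512)); P=cloud(cw,d); W=(im.min(2)>150)&(d>0)&(abs(g[1]-256.5)<26)&(g[0]>145)&(g[0]<200)
B=P[W]; B=B[abs((B-c)@w)<.0025]; u=np.cross(w,[0,0,1.]);u/=np.linalg.norm(u);v=np.cross(w,u)
(cx,cy),r=cv2.minEnclosingCircle((np.c_[(B-c)@u,(B-c)@v]*1000).astype(np.float32)); cc=c+(cx*u+cy*v)/1e3
tip=cc-.056*w; l=lambda x:(1e3*np.array([(x-CAP)@E,(x-CAP)@Fv,(x-CAP)@N])).round(1)
print(s["t"],s["eef_pos"].round(4),s["orientation"].round(3),"F",s["ft_force"].round(1),"n",na,nb,"h.w",(h@w).round(3),"r",round(r,1))
print("axis",w.round(3),"ANG",np.degrees(np.arccos(w@N)).round(1),"e,f deg",np.degrees([w@E,w@Fv]).round(1),"free tip e,f,n",l(tip),"tip in tool",(R.T@(tip-s["eef_pos"])*1e3).round(1))
print("10mm e",(R.T@E/6).round(3),"f",(R.T@Fv/6).round(3),"n",(R.T@N/6).round(3))
if r:
    ap=(tip-CAP)@N; foot=tip-w*(ap/(w@N)); print("axis meets cap plane e,f",l(foot)[:2],"compress mm",(-1e3*ap/(w@N)).round(1))
E
python3 chk2.py
```

```text
22.625 [ 0.4787 -0.2277  0.1885] [-2.993  0.182  0.348] F [-0.1 -0.5  0.2] n 1041 516 h.w 0.005 r 15.1
axis [-0.156 -0.2    0.967] ANG 10.3 e,f deg [-9.6  3.5] free tip e,f,n [29.7  4.8 -9.9] tip in tool [51.6  0.8 77.8]
10mm e [-0.13   0.061  0.085] f [ 0.051  0.155 -0.033] n [-0.091  0.    -0.14 ]
axis meets cap plane e,f [28.   5.4] compress mm 10.0
```

Emit:
carry_out(series="-0.09 0 0.05 0; -0.09 0 0.05 0; -0.09 0 0.05 0; -0.09 0 0.05 0")

```text
t: 23.18
eef_pos: [0.4605, -0.2336, 0.1835]
orientation: [-2.998, 0.169, 0.349]
ft_force: [4.2, 1.9, 1.6]
gripper_width: 0.0122
```

```bash
python3 chk2.py
```

```text
23.175 [ 0.4605 -0.2336  0.1835] [-2.998  0.169  0.349] F [4.2 1.9 1.6] n 1215 296 h.w -0.016 r 15.6
axis [-0.315 -0.245  0.917] ANG 0.8 e,f deg [-0.5 -0.1] free tip e,f,n [29.4  5.4 -8.7] tip in tool [68.5  0.6 69. ]
10mm e [-0.131  0.06   0.083] f [ 0.051  0.156 -0.031] n [-0.089  0.001 -0.141]
axis meets cap plane e,f [29.3  5.4] compress mm 8.7
```

The pen is now within 0.8° of the cap normal. Clamp firmly, lift clear, and move back over the cap.

Emit:
carry_out(series="0 0 0 0; -0.15 0 -0.23 0; 0.12 -0.087 -0.076 0; 0.12 -0.087 -0.076 0; 0.12 -0.087 -0.076 0", grip_force=70)

```text
t: 23.85
eef_pos: [0.4679, -0.2166, 0.209]
orientation: [-2.993, 0.181, 0.347]
ft_force: [0.8, -0.2, -1.5]
gripper_width: 0.0121
```

```bash
python3 chk2.py
```

```text
23.85 [ 0.4679 -0.2166  0.209 ] [-2.993  0.181  0.347] F [ 0.8 -0.2 -1.5] n 1224 300 h.w -0.021 r 15.2
axis [-0.298 -0.241  0.924] ANG 1.6 e,f deg [-1.5  0.3] free tip e,f,n [ 5.9 -3.9  7.5] tip in tool [68.   0.8 69.6]
10mm e [-0.13   0.061  0.085] f [ 0.051  0.155 -0.033] n [-0.091  0.001 -0.14 ]
axis meets cap plane e,f [ 6.1 -4. ] compress mm -7.5
```

Emit:
carry_out(series="0.09 0.025 -0.06 0; 0 0 0 0")

```text
t: 24.15
eef_pos: [0.4759, -0.2151, 0.2117]
orientation: [-2.993, 0.18, 0.35]
ft_force: [0.7, 0.7, -1.1]
gripper_width: 0.0125
```

```bash
python3 chk2.py
```

```text
24.15 [ 0.4759 -0.2151  0.2117] [-2.993  0.18   0.35 ] F [ 0.7  0.7 -1.1] n 1221 290 h.w -0.012 r 15.2
axis [-0.289 -0.246  0.925] ANG 2.0 e,f deg [-1.7  0.8] free tip e,f,n [-1.8 -0.9  7.1] tip in tool [67.7  0.4 69.7]
10mm e [-0.13   0.06   0.085] f [ 0.051  0.155 -0.033] n [-0.091  0.    -0.14 ]
axis meets cap plane e,f [-1.6 -1. ] compress mm -7.1
```

Emit:
carry_out(series="0.04 0.01 0.075 0; 0.04 0.01 0.075 0; 0.04 0 0.07 0; 0 0 0 0")

```text
t: 24.7
eef_pos: [0.4794, -0.2129, 0.1967]
orientation: [-2.992, 0.181, 0.349]
ft_force: [-0.6, -0.4, 2.6]
gripper_width: 0.0121
```

```bash
python3 chk2.py
```

```text
24.7 [ 0.4794 -0.2129  0.1967] [-2.992  0.181  0.349] F [-0.6 -0.4  2.6] n 1227 292 h.w -0.006 r 15.1
axis [-0.289 -0.242  0.926] ANG 2.1 e,f deg [-1.9  0.7] free tip e,f,n [ 0.7 -0.3 -8.4] tip in tool [67.8  0.5 69.7]
10mm e [-0.13   0.061  0.085] f [ 0.051  0.155 -0.033] n [-0.091  0.    -0.14 ]
axis meets cap plane e,f [ 0.4 -0.2] compress mm 8.4
```

Tip within 0.5 mm of the cap's middle, 2.1° off, pushed in ~8.4 mm. Handing in.

Run:
```python
from bench import env
print(env.job_done()); s=env.state(); print(s["t"],s["eef_pos"],s["ft_force"],s["gripper_width"])
```

```text
the job is handed in; nothing more can be done
None
the job is handed in; nothing more can be done
```

The pen is out of the block and resting on the brass cap, still held and pressed, and I handed the job in at about 24.7 s of the 32 s. No verdict was reported.

**How it was done:** The tool can't tilt, so I leaned the pen in the grip by pushing its barrel twice against the block's edge. That left it about 10° off the cap's normal, so I set its tip against the back of the tiger's head and leaned it further. I then clamped it with 70 N, moved it onto the cap and pressed.

**Last checks, from the wrist camera depth just before handing in:**

| Check | Measured | Limit |
|---|---|---|
| Tip to cap middle | about 0.5 mm | 7 mm |
| Pen axis to cap normal | 2.1° | 10° |
| Sprung tip pushed in | about 8.4 mm | 4–13 mm |

The wrist force on the cap was about 3 N, within the 1.2–8 N allowed, though the reading wavers by about 1 N.

**What went wrong on the way:**
- **Angle:** My first estimates of the pen's lean (pixel fit and push geometry) were up to 5° off. The collar and handle plane fits disagreed with them, and I used those.
- **Tool drift:** The tool itself drifted about 13° from vertical during the moves. The extra lean in the grip makes up for it.
- **Squaring on the cap:** Trying to square the pen by dragging its tip on the cap mostly failed, because the tip slid several millimetres (up to about 7 mm off centre). It was lifted and reset.
- **Force on the tiger:** The wrist read about 5 N at the end of the push on the head, against the 15 N limit. I only read it after each move.
- **Other objects:** I didn't check their positions again at the end, but the planned paths kept clear of them and I saw no sign of contact.

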